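# Sweep the board vice clean and hold its spring jaw open at the mark

## Robot

A 6-joint arm with a two-finger parallel gripper is mounted at the origin on the work surface. World frame = base frame: x ahead of the robot, y to its left, z up, the work surface at z = 0. Lengths are in m, angles in rad, forces in N, time in s.
With the tool pointing down it reaches from about 0.225 to 0.875 m from the base axis. Payload 3.4 kg.
Tool frame: the origin (TCP) lies at the very end of the fingers, on their centre line; the grasp point (between the pads) lies 19 mm behind it; z points along the fingers, y is the direction in which the jaws open and shut (so a half turn about z gives the same grasp; the last joint's range is limited). The gripper opens to 85 mm and grips with 20 to 120 N. Pads are 22 mm wide; open, the fingers measure 114 mm over their backs; the gripper's body (76 mm by 85 mm) begins 54 mm behind the grasp point. The pads swing forward as they close: fully open they stand 13 mm farther back than shut.
Start: joints at [1.168, 0.276, 1.505, -0, 1.361, -0.121], TCP at [0.16, 0.552, 0.231] pointing down, gripper open.
Joint ranges: [-2.89, 2.89], [-0.75, 2.08], [0.22, 2.7], [-1.18, 4.32], [0.11, 2.71], [-2.7, 2.7]. Speed limits (rad/s): [2.57, 2.57, 3.14, 3.14, 3.14, 3.14].

## Interface

Orientations are given as a unit quaternion [w, x, y, z].
In Python, from rig import manip, eyes gives the robot as it stands. The module is installed in compiled form; this text tells all that it offers.
- The arm moves only by the tool servo_tool, never from a script. Its argument "deltas" is one flat list of numbers, 6 for each row, row after row: the shift along the tool's x, y, z in cm, then the turn, a rotation vector about the tool's x, y, z in degrees. A call has 1 to 20 rows; each row shifts and turns the pose as measured when the row begins, along the tool's axes as they then stand; what a row does not reach is not made up. A row lasts 1/10 s, in which the tool goes at most 50 mm and 8.59 degrees, less where a joint would pass 70% of its speed; a pose out of reach is approached as far as the arm can. A call with a gripper value outside its range is refused whole. "jaw" is the finger opening in cm, from 0 to 8.54, set as the call begins (left out, the last holds). The fingers move at their own pace and stop on an object; "grip_force" is the grip in N (left out, the last holds). Time passes only in rows, so rows that do not move let the fingers close. It gives the time, the measured TCP pose, the force and the opening at its end, in the units of the state.
- manip.get_state(): the state, without advancing time (a new reading comes with each control period).
- eyes.get_image(name): name is "side" or "top" or "wrist"; returns (picture, depth): 400x640x3 uint8, red, green, blue; 400x640 float32, m along the optical axis (not along the pixel's ray), 0 where there is no reading.
- eyes.get_calibration(name): a dict with "camera_matrix" (3x3 intrinsics, pixels), "rvec" (rotation vector, rad) and "tvec" (3), from world to camera coordinates, as OpenCV has them. Camera axes: x right, y down, z forward; pixel columns grow to the right and rows downward; lengths in m; the calibration is good to about 2 mm. A picture is of the moment at which its call begins: read the wrist's pose just before it. get_calibration takes no time and is no camera call; for the wrist camera it gives the pose at the moment of the call.
- manip.sign_off(): hands the job in, once; it reports no verdict.
The state is a dict: "clock": time; "qpos": joint angles; "qd": joint speeds; "effort": joint torques, N m; "position": TCP position; "ee_rot": TCP orientation; "contact_force": force on the tool from outside, world axes, zero at the start; "moment": the same for the moment, N m; "width": finger opening in m.
Only numpy, scipy, OpenCV 4.12 (cv2) and the standard library are available. Lean on these libraries where they do the work, as an engineer would, in place of code of your own. Each camera call takes 0.05 s, during which the arm holds its last target.

## Task

Use the scraper block to sweep the three loose brass stubs off the bed of the board vice into the open catch tray at its end (do not push them with the fingers), then set the scraper down on the table, clear of the vice and tray, and let go of it. Then pull the vice's spring jaw out by its upright post until the jaw's front edge is level with the white line, and finish while holding it there; it springs back if released. Leave the transformer, the meter, the screwdriver and the roll of tape where they are.

Things in the scene. Friction and masses are not known exactly. Their poses are not given: they have to be found in the camera images.
- vice: board vice fixed to the table; grey plate, top 32 mm above the table. Origin on the table under the bed's middle; x points from sliding jaw to fixed rear jaw (away from the robot), y along the bed, z up. Bed = plate between the jaws: x -42 to 42, y -100 to 100 mm, ends open. Rear jaw: x 42 to 67, y -85 to 85, 18 mm above the bed. Front plate (y -85 to 85) to x -180; block at its end 54 mm high, 130 wide
- bed_center (a point): middle of the top face of the bed, 32 mm above the table, axes as vice
- jaw: the sliding steel jaw with its black post and two guide rods; it slides 0 to 80 mm along the vice's -x only (towards the robot). Same axes and, when shut, same origin as the vice; the origin moves with it. Shut, the jaw block spans x -42 to -72, y -70 to 70 mm, top 50 mm above the table. A spring pulls it shut: about 4 N when shut, growing 1.3 N per 10 mm
- jaw_post (a point): middle of the upright round black grip post on the jaw: 22 mm in diameter, from 50 to 95 mm above the table; the point is 72.5 mm above the table, on the post's axis
- jaw_edge (a point): middle of the top front edge of the jaw block (the edge on the robot's side, 15 mm in front of the post axis), 50 mm above the table
- mark: the mark: a white line 3 mm wide across the vice's front plate along y, with a white tab 18 mm high, 10 mm long and 3 mm thick standing at each end (y -78 and +78 mm). Origin: middle of the line on the plate top, 32 mm above the table; axes as vice. It lies 30 to 60 mm in front of the shut jaw's front edge, different each time
- tray: open grey catch tray fixed to the table, 120 (x) x 110 (y) x 22 mm high, walls 3 mm thick, axes as vice, its near 15 mm tucked under one end of the bed (+y or -y end). Origin under its centre, on the table
- tin: flat closed aluminium tin, 122 x 112 x 22 mm, fixed at the other end of the bed; stubs must not go there. Origin under its centre
- scraper_center (a point): centre of the loose scraper block, standing upright on the table, 29 mm above its underside. Total height 58 mm: a black blade block 66 (own x) x 20 (own y) x 18 mm high, on top of it a wooden grip 44 (x) x 16 (y) x 40 mm high. 120 g; it can stand by itself
- scraper: the scraper block, same axes as its centre point; origin in the middle of its underside
- chip0_center (a point): centre of a loose brass stub, 16 x 14 x 11 mm high, about 18 g, lying on the bed
- chip0: the same stub; origin in the middle of its underside
- chip1_center (a point): centre of a loose brass stub, 14 x 14 x 12 mm high, about 18 g, lying on the bed
- chip1: the same stub; origin in the middle of its underside
- chip2_center (a point): centre of a loose brass stub, 18 x 13 x 11 mm high, about 18 g, lying on the bed
- chip2: the same stub; origin in the middle of its underside
- transformer: bystander: small transformer, dark core with copper winding, 62 x 56 x 46 mm. Not to be moved; origin on the table under it
- tape: bystander: roll of black tape lying flat, 90 mm across, 22 mm high. Not to be moved; origin on the table under it
- meter: bystander: grey hand meter lying flat, 130 x 70 x 34 mm. Not to be moved; origin on the table under it
- driver: bystander: screwdriver lying on the table. Not to be moved; origin on the table under it
Not all that is in view belongs to the job. Of the things that look like the scraper, take the one that is farthest to the robot's left at the start.

How it is judged:
On the way, in this order (a step that is already met when the one before it is completed fails the run):
1. all three stubs lie in the catch tray (x of chip0_center in the frame of tray between -0.057 and 0.057 m and y of chip0_center in the frame of tray between -0.052 and 0.052 m and z of each of chip0_center, chip1_center, chip2_center in the frame of tray below 0.03 m and x of chip1_center in the frame of tray between -0.057 and 0.057 m and y of chip1_center in the frame of tray between -0.052 and 0.052 m and x of chip2_center in the frame of tray between -0.057 and 0.057 m and y of chip2_center in the frame of tray between -0.052 and 0.052 m), for 0.2 s.
2. the scraper stands or lies on the table, off the vice and tray, let go (height (world z) of scraper_center below 0.045 m and contact force between scraper and tray below 0.1 N and contact force between scraper and vice below 0.1 N and contact force between scraper and the fingers below 0.1 N and linear speed of scraper below 0.03 m/s), for 0.3 s.
3. the jaw is pulled out by the fingers, its front edge level with the white line (x of jaw_edge in the frame of mark between -0.005 and 0.005 m and contact force between the fingers and jaw above 3 N and linear speed of jaw below 0.02 m/s and contact force between jaw and scraper below 0.1 N), for 0.3 s.
At the end, for the whole second after the job is handed in: The three stubs lie in the catch tray; the scraper is on the table (not on the vice or tray), released; the fingers still hold the jaw (more than 3 N) with its front edge within 5 mm of the middle of the white line, at rest (all of step 1 and all of step 2 and all of step 3); the arm keeps its last pose, push and grip.
It fails at once if a stub is pushed with the fingers (contact force between the fingers and chip0 above 1 N or contact force between the fingers and chip1 above 1 N or contact force between the fingers and chip2 above 1 N).
It fails at once if the transformer, meter, screwdriver or tape is moved by more than 30 mm (distance of any of transformer, tape, meter, driver from where it was at the start of the episode above 0.03 m).
It also fails if it takes over 64 s, if anything falls off the work surface, if the arm or the gripper's body presses on something with over 40 N, if the wrist force passes 120 N, or if a joint passes its speed limit or range.

## Working session

There is one attempt and no reset: what is moved stays moved. The work goes in short steps, Python scripts to look and compute and a tool call to move; the robot and the scene stay as the last step left them, time stands still between calls to the robot, and variables do not carry over. Pictures are saved under pics/ and viewed, and the job is handed in when it is done.

Besides the shell and the picture viewer there is one more tool, called after ">>>" as a command line: name --argument value ..., lists and objects as JSON in quotes. servo_tool: Moves the arm, as the interface text tells. Its arguments: {"type":"object","properties":{"deltas":{"type":"array","items":{"type":"number"}},"jaw":{"type":"number"},"grip_force":{"type":"number"}},"required":["deltas"]}

```bash
mkdir -p pics
cat > h.py <<'E'
import numpy as np, cv2
from rig import manip, eyes
def grab(n,tag):
    p,d=eyes.get_image(n); c=eyes.get_calibration(n)
    cv2.imwrite(f'pics/{tag}.png',cv2.cvtColor(p,cv2.COLOR_RGB2BGR))
    np.savez(f'pics/{tag}.npz',p=p,d=d,K=c['camera_matrix'],r=np.array(c['rvec']),t=np.array(c['tvec']))
    return p,d
def load(tag):
    z=np.load(f'pics/{tag}.npz'); K=z['K'];R=cv2.Rodrigues(z['r'].ravel())[0];t=z['t'].ravel()
    d=z['d'];v,u=np.mgrid[:d.shape[0],:d.shape[1]]
    C=np.stack([(u-K[0,2])/K[0,0]*d,(v-K[1,2])/K[1,1]*d,d],-1)
    W=(C-t)@R
    W[d==0]=np.nan
    return z['p'],d,W,K,R,t
E
python3 - <<'E'
from h import *
for n in ['side','top','wrist']: grab(n,n+'0')
print(manip.get_state())
E
```

```text
{'clock': 0.15, 'qpos': array([ 1.16800632e+00,  2.76436357e-01,  1.50583974e+00, -2.63335756e-05,
        1.36067855e+00, -1.21009339e-01]), 'qd': array([-0.00064416, -0.00204077, -0.0042894 ,  0.0003956 , -0.00034146,
        0.00110329]), 'effort': array([-7.16914983e-04, -4.17148447e+01, -2.46029842e+01, -4.31700455e-04,
        7.76073604e-03, -6.60618142e-06]), 'position': array([0.15975457, 0.5519581 , 0.23064707]), 'ee_rot': array([-1.63884989e-04,  1.40421921e-01,  9.90091521e-01, -6.61109691e-04]), 'contact_force': array([-0.99171849, -0.36393308,  0.02539922]), 'moment': array([-0.0027439 , -0.04041888,  0.04784919]), 'width': 0.08544173802800019}
```

View pics/top0.png

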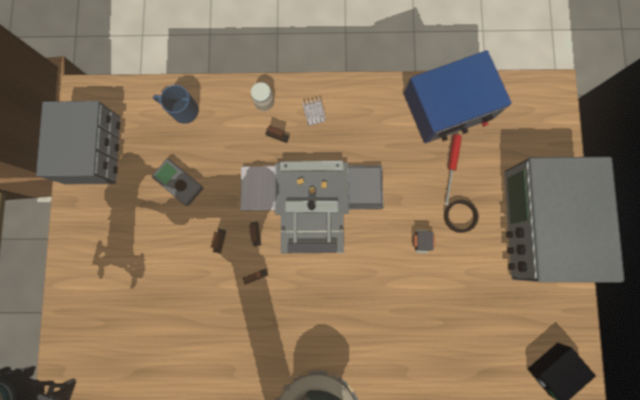

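View pics/side0.png

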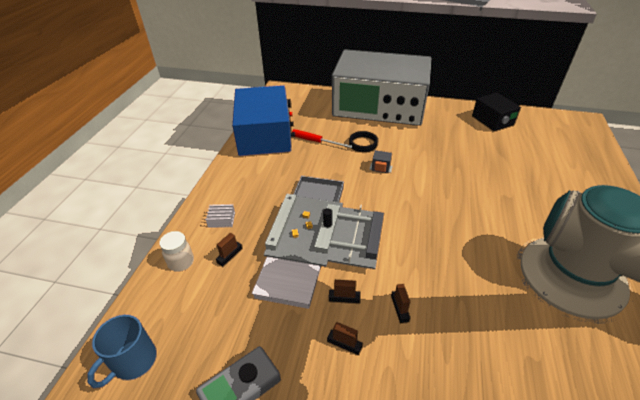

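View pics/wrist0.png

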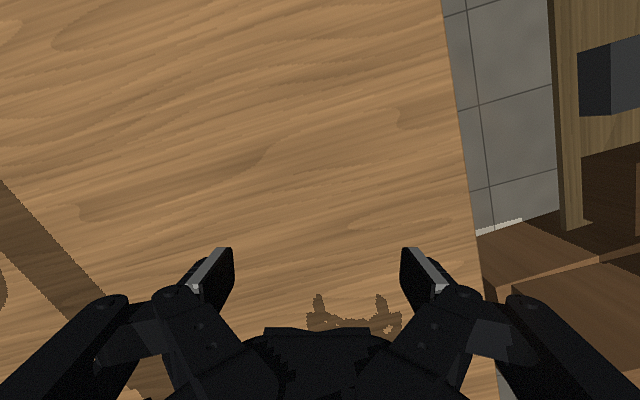

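The robot's left (+y) appears as left in the top view. Four things look like scrapers, at top pixels (219,240), (255,233), (255,277) and (277,134); I'll measure their world positions.

```bash
cat > a.py <<'E'
from h import *
p,d,W,K,R,t=load('top0')
for n,(u,v) in dict(s1=(219,240),s2=(255,233),s3=(255,277),s4=(277,134),tin=(258,188),tray=(365,188),c1=(300,181),c2=(324,184),c3=(312,189),post=(311,204),plate=(335,190)).items():
    print(n,W[v,u].round(3))
Z=W[...,2]
# scraper clusters
for n,(u,v) in dict(s1=(219,240),s2=(255,233),s3=(255,277),s4=(277,134)).items():
    w=W[v-18:v+18,u-18:u+18].reshape(-1,3)
    m=(w[:,2]>.006)&(w[:,2]<.07); w=w[m]
    hi=w[w[:,2]>.045]; print(n,len(w),len(hi),hi.mean(0).round(4), cv2.minAreaRect((hi[:,:2]*1000).astype(np.float32)), cv2.minAreaRect((w[:,:2]*1000).astype(np.float32)))
big=cv2.resize(p[130:290,200:400],None,fx=4,fy=4,interpolation=cv2.INTER_CUBIC)
cv2.imwrite('pics/topc.png',cv2.cvtColor(big[:600],cv2.COLOR_RGB2BGR))
E
python3 a.py
python3 - <<'E'
import sys;sys.path.insert(0,'.')
import cv2
i=cv2.imread('pics/side0.png')
cv2.imwrite('pics/sidec.png',cv2.resize(i[165:365,200:440],None,fx=3,fy=3,interpolation=cv2.INTER_CUBIC))
E
```

```text
s1 [0.458 0.26  0.042]
s2 [0.475 0.16  0.061]
s3 [0.361 0.159 0.058]
s4 [0.744 0.105 0.055]
tin [nan nan nan]
tray [ 0.603 -0.136  0.003]
c1 [0.617 0.043 0.04 ]
c2 [ 0.608 -0.022  0.037]
c3 [0.593 0.011 0.048]
post [0.545 0.012 0.097]
plate [ 0.592 -0.051  0.034]
s1 272 120 [0.4574 0.2661 0.0575] ((457.406982421875, 267.496826171875), (17.74094009399414, 43.464630126953125), 79.70700073242188) ((452.3825378417969, 269.09149169921875), (93.29993438720703, 74.1240234375), 88.4316635131836)
s2 224 111 [0.4768 0.1674 0.0578] ((477.1565246582031, 167.6656036376953), (43.04607009887695, 15.91189193725586), 5.901824951171875) ((471.35009765625, 171.2238006591797), (93.81747436523438, 78.89616394042969), 89.73121643066406)
s3 201 109 [0.3619 0.167  0.0583] ((361.9693908691406, 167.30250549316406), (16.048030853271484, 44.15776443481445), 22.515539169311523) ((377.4236145019531, 178.92457580566406), (74.80072021484375, 92.81854248046875), 39.3276481628418)
s4 247 113 [0.7538 0.1108 0.0574] ((755.2484741210938, 111.43187713623047), (44.65966033935547, 17.11174774169922), 68.31236267089844) ((770.7996826171875, 113.52214050292969), (99.44354248046875, 82.54309844970703), 19.192018508911133)
```

View pics/topc.png

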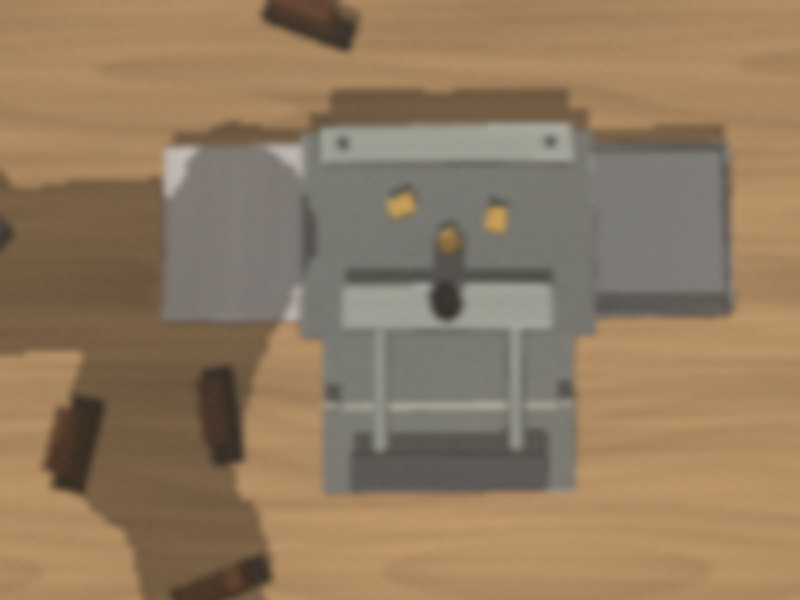

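View pics/sidec.png

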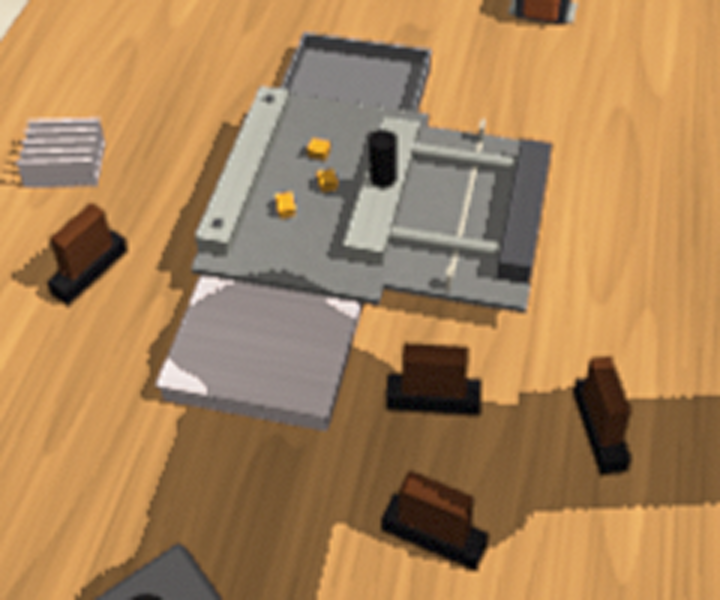

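```bash
cat > b.py <<'E'
from h import *
p,d,W,K,R,t=load('top0')
Z=W[...,2]; X=W[...,0];Y=W[...,1]
reg=(X>.35)&(X<.75)&(Y>-.25)&(Y<.23)
def rect(m,n):
    k,lab,st,ce=cv2.connectedComponentsWithStats(m.astype(np.uint8))
    i=1+np.argmax(st[1:,4]); w=W[lab==i]
    print(n,len(w),w.mean(0).round(4),cv2.minAreaRect((w[:,:2]*1000).astype(np.float32)))
    return lab==i
rect(reg&(Z>.044)&(Z<.056)&(X>.6),'rear jaw')
rect(reg&(Z>.044)&(Z<.056)&(X>.5)&(X<.59),'jaw')
rect(reg&(Z>.026)&(Z<.06)&(X<.7),'vice all')
rect(reg&(Z>.05)&(Z<.06)&(X<.5)&(Y<.12),'end block')
rect(reg&(Z>.08),'post')
hsv=cv2.cvtColor(p,cv2.COLOR_RGB2HSV)
m=reg&(hsv[...,1]>100)&(Z>.03)&(X>.55)&(X<.65)&(Y>-.08)&(Y<.1)
k,lab,st,ce=cv2.connectedComponentsWithStats(m.astype(np.uint8))
for i in range(1,k): 
    w=W[lab==i]; print('chip',st[i],np.nanmean(w,0).round(4), np.nanmin(w,0).round(3),np.nanmax(w,0).round(3))
# line: ray at rows ~231 intersect z=.032
def onz(u,v,z):
    r=R.T@np.array([(u-K[0,2])/K[0,0],(v-K[1,2])/K[1,1],1]); o=-R.T@t
    return o+r*(z-o[2])/r[2]
for u in (288,290,305,310,315,320,335,338):
    col=p[222:242,u].astype(float).sum(1); col=col-np.median(col); b=np.clip(col,0,None)
    v=222+np.argmax(col); print(u,v,col[max(0,v-225):v-219].round(), onz(u,(np.arange(v-1,v+2)*b[v-223:v-220]).sum()/b[v-223:v-220].sum(),.032).round(4))
print(st[:3])
E
python3 b.py
```

```text
rear jaw 597 [0.6571 0.0131 0.0502] ((657.4346313476562, 13.314933776855469), (26.371828079223633, 168.2276153564453), 0.20742177963256836)
jaw 607 [0.5419 0.0148 0.0499] ((530.8179931640625, 13.68606948852539), (139.22659301757812, 59.69729995727539), 89.5434341430664)
vice all 6232 [0.5511 0.0133 0.0382] ((547.2098388671875, 14.375457763671875), (247.0076446533203, 201.8031005859375), 0.47463458776474)
end block 471 [0.4359 0.0119 0.0543] ((437.4996643066406, 13.64688491821289), (126.23518371582031, 26.333019256591797), 89.75538635253906)
post 60 [0.5457 0.0132 0.0949] ((546.1806640625, 13.231986999511719), (20.074769973754883, 18.068880081176758), 0.575005829334259)
chip [297 178   7   6  31] [0.6172 0.0433 0.0421] [0.61  0.035 0.031] [0.627 0.051 0.05 ]
chip [322 182   5   6  25] [ 0.6062 -0.0206  0.0423] [ 0.599 -0.027  0.036] [ 0.613 -0.016  0.047]
chip [310 187   5   6  22] [0.5913 0.0113 0.0449] [0.586 0.005 0.04 ] [0.598 0.016 0.049]
288 231 [ 0.  2. 40. 76. 58. 18.] [0.4813 0.0761 0.032 ]
290 231 [-2.  6. 46. 86. 62. 22.] [0.4813 0.0707 0.032 ]
305 231 [ -0.   4.  56. 100.  48.   0.] [0.4814 0.0303 0.032 ]
310 231 [  1.   8.  52. 104.  56.   8.] [0.4812 0.0168 0.032 ]
315 231 [  1.   5.  53. 102.  59.   9.] [0.4811 0.0034 0.032 ]
320 231 [ -2.  16.  73. 110.  58.   3.] [ 0.4812 -0.01    0.032 ]
335 231 [ 2. 16. 60. 84. 44.  4.] [ 0.4811 -0.0503  0.032 ]
338 231 [-13.   7.  52.  75.  39.   9.] [ 0.481  -0.0584  0.032 ]
[[     0      0    640    400 255922]
 [   297    178      7      6     31]
 [   322    182      5      6     25]]
```

>>> servo_tool --deltas '[-4,-2.1,0.5,0,0,0,-4,-2.1,0.5,0,0,0,-4,-2.1,0.5,0,0,0,-4,-2.1,0.5,0,0,0,-4,-2.1,0.5,0,0,0,-4,-2.1,0.5,0,0,0,-4,-2.1,0.5,0,0,0,-4,-2.1,0.5,0,0,0,-4,-2.1,0.5,0,0,0]' --jaw 8.5 --grip_force 80

```text
clock: 1.05
position: [0.4592, 0.2662, 0.1815]
ee_rot: [-0.001, 0.134, 0.991, 0.001]
contact_force: [0.2, 1.0, 0.4]
width: 0.085
```

```bash
cat >> h.py <<'E'
from scipy.spatial.transform import Rotation as Ro
def goto(x,y,z,yaw):  # yaw: direction (deg) of tool y in world, tool down
    s=manip.get_state(); q=s['ee_rot']; r=Ro.from_quat([q[1],q[2],q[3],q[0]])
    dt=r.inv().apply(np.array([x,y,z])-s['position'])*100
    c=np.cos(np.radians(yaw));n=np.sin(np.radians(yaw))
    T=Ro.from_matrix(np.array([[-n,c,0],[c,n,0],[0,0,-1.]]).T if False else np.column_stack([[n*-1,c,0],[c,n,0],[0,0,-1.]]))
    rv=(r.inv()*T).as_rotvec(degrees=True)
    print('t',s['clock'],'pos',s['position'].round(4),'F',s['contact_force'].round(1),'w',round(s['width'],4),'delta cm',dt.round(2),'rot',rv.round(2))
E
python3 - <<'E'
from h import *
goto(.4574,.2661,.15,79.7)
grab('wrist','w1')
E
```

```text
t 1.05 pos [0.4592 0.2662 0.1815] F [0.2 1.  0.4] w 0.085 delta cm [ 0.16 -0.06  3.15] rot [ 0.07 -0.17 -5.14]
```

View pics/w1.png

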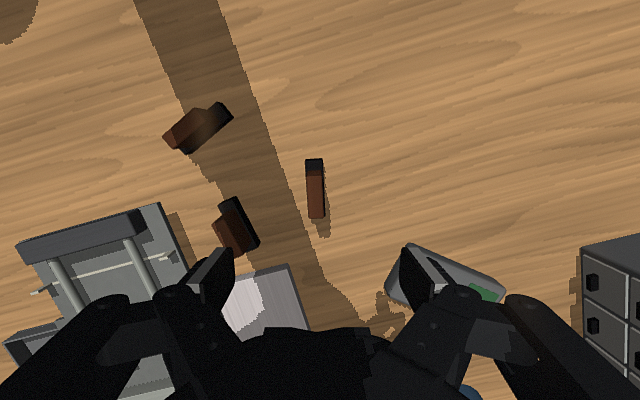

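The scraper with the largest y (farthest left) is at wrist pixel (315,188), between the fingers. The other look-alikes are at (198,128) and (238,228). I'll refine its pose from the wrist depth.

Run:
```python
from h import *
p,d,W,K,R,t=load('w1')
w=W[145:240,295:340].reshape(-1,3); 
for lo,hi in((.05,.07),(.012,.07)):
    a=w[(w[:,2]>lo)&(w[:,2]<hi)]; print(len(a),a.mean(0).round(4),cv2.minAreaRect((a[:,:2]*1000).astype(np.float32)))
# line/ rear etc from wrist not needed
goto(.457,.266,.024,80)
```

```text
700 [0.4622 0.2586 0.0557] ((463.095458984375, 258.4179992675781), (15.914003372192383, 44.01814270019531), 77.43160247802734)
1034 [0.4565 0.2604 0.044 ] ((463.2001953125, 258.23077392578125), (19.958621978759766, 65.42755126953125), 77.44166564941406)
t 1.1 pos [0.4651 0.2609 0.1806] F [ 3.8 -3.8  0.8] w 0.085 delta cm [ 0.97  0.33 15.65] rot [-0.2   0.19 -5.63]
```

The arm was still settling during that shot, so the wrist calibration didn't match the picture. I'll repeat it at rest.

>>> servo_tool --deltas '[0.4,0,3,0,0,-5.5,0,0,0,0,0,0,0,0,0,0,0,0]'

```text
clock: 1.4
position: [0.464, 0.2592, 0.1499]
ee_rot: [0.002, 0.091, 0.996, -0.002]
contact_force: [0.1, 0.7, 0.8]
width: 0.0855
```

```bash
sed -i "s/p,d=eyes.get_image(n); c=eyes.get_calibration(n)/c=eyes.get_calibration(n); p,d=eyes.get_image(n)/" h.py
python3 - <<'E'
from h import *
print(manip.get_state()['qd'].round(3))
grab('wrist','w2')
p,d,W,K,R,t=load('w2')
cv2.imwrite('pics/w2c.png',cv2.cvtColor(p[100:300,200:440],cv2.COLOR_RGB2BGR))
m=(W[...,0]>.40)&(W[...,0]<.52)&(W[...,1]>.22)&(W[...,1]<.31)
for lo,hi in((.05,.07),(.012,.07)):
    a=W[m&(W[...,2]>lo)&(W[...,2]<hi)]; print(len(a),a.mean(0).round(4),cv2.minAreaRect((a[:,:2]*1000).astype(np.float32)))
goto(.457,.266,.024,79.7)
E
```

```text
[-0.002  0.016  0.042  0.002  0.017 -0.002]
891 [0.4556 0.2647 0.0566] ((456.7713623046875, 264.4097595214844), (15.996639251708984, 44.26803970336914), 77.4351806640625)
1315 [0.4498 0.2654 0.0449] ((456.7080078125, 264.4178161621094), (19.914432525634766, 65.80553436279297), 77.59932708740234)
t 1.45 pos [0.4633 0.2592 0.1496] F [-0.  -0.1 -0.8] w 0.0849 delta cm [ 0.77  0.62 12.56] rot [-0.26  0.13 -0.15]
```

View pics/w2c.png

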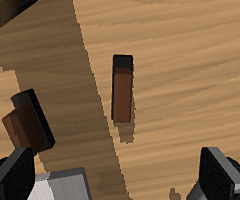

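Run:
```python
from h import *
goto(.4568,.2644,.025,77.5)
```

```text
t 1.45 pos [0.4633 0.2592 0.1496] F [-0.  -0.1 -0.8] w 0.0849 delta cm [ 0.76  0.46 12.46] rot [-0.26  0.13  2.05]
```

>>> servo_tool --deltas '[0.4,0.25,2,-0.2,0.1,0,0.4,0.25,3,0,0,0,0,0,3,0,0,0,0,0,2.5,0,0,2.0,0,0,0,0,0,0,0,0,0,0,0,0]'

```text
clock: 2.05
position: [0.4597, 0.2733, 0.0505]
ee_rot: [0.007, 0.108, 0.994, 0.004]
contact_force: [0.4, -0.3, -0.7]
width: 0.085
```

Run:
```python
from h import *
goto(.4568,.2644,.025,77.5)
```

```text
t 2.05 pos [0.4597 0.2733 0.0505] F [ 0.4 -0.3 -0.7] w 0.085 delta cm [ 0.13 -0.95  2.54] rot [0.54 0.75 0.11]
```

>>> servo_tool --deltas '[0.13,-0.9,0,0.5,0.7,0,0,0,0,0,0,0,0,0,1,0,0,0,0,0,0.8,0,0,0,0,0,0,0,0,0]'

```text
clock: 2.55
position: [0.4596, 0.266, 0.0367]
ee_rot: [0.004, 0.107, 0.994, 0.003]
contact_force: [-0.4, -1.1, 0.2]
width: 0.0851
```

Run:
```python
from h import *
goto(.4568,.2644,.025,77.5)
```

```text
t 2.55 pos [0.4596 0.266  0.0367] F [-0.4 -1.1  0.2] w 0.0851 delta cm [ 0.25 -0.23  1.17] rot [0.34 0.48 0.18]
```

>>> servo_tool --deltas '[0.25,-0.2,0.5,0.3,0.5,0.2,0,0,0.5,0,0,0,0,0,0.3,0,0,0,0,0,0,0,0,0]'

```text
clock: 2.95
position: [0.4562, 0.2642, 0.0219]
ee_rot: [-0.001, 0.109, 0.994, -0.0]
contact_force: [0.4, -1.2, 0.5]
width: 0.0848
```

Run:
```python
from h import *
goto(.4568,.2644,.025,77.5)
```

```text
t 2.95 pos [0.4562 0.2642 0.0219] F [ 0.4 -1.2  0.5] w 0.0848 delta cm [-0.05  0.03 -0.31] rot [-0.03 -0.14 -0.06]
```

>>> servo_tool --deltas '[0,0,-0.3,0,0,0,0,0,0,0,0,0]'

```text
clock: 3.15
position: [0.4563, 0.2643, 0.0249]
ee_rot: [-0.001, 0.109, 0.994, -0.0]
contact_force: [-0.0, 0.0, 0.0]
width: 0.0851
```

>>> servo_tool --deltas '[0,0,0,0,0,0,0,0,0,0,0,0,0,0,0,0,0,0,0,0,0,0,0,0,0,0,0,0,0,0,0,0,0,0,0,0]' --jaw 1.0 --grip_force 80

```text
clock: 3.75
position: [0.4568, 0.2646, 0.0259]
ee_rot: [-0.0, 0.109, 0.994, 0.0]
contact_force: [-0.0, 0.8, -0.7]
width: 0.0152
```

Run:
```python
from h import *
goto(.4568,.2644,.10,77.5)
```

```text
t 3.75 pos [0.4568 0.2646 0.0259] F [-0.   0.8 -0.7] w 0.0152 delta cm [ 0.01 -0.01 -7.41] rot [ 0.03 -0.06 -0.05]
```

>>> servo_tool --deltas '[0,0,-4,0,0,0,0,0,-4,0,0,-6,0,0,-3,0,0,-6,0,0,0,0,0,0]'

```text
clock: 4.15
position: [0.4553, 0.2637, 0.1369]
ee_rot: [-0.004, 0.001, 1.0, -0.001]
contact_force: [1.5, -0.8, -0.4]
width: 0.0149
```

Run:
```python
from h import *
goto(.603,.0885,.13,90.3)
```

```text
t 4.15 pos [0.4553 0.2637 0.1369] F [ 1.5 -0.8 -0.4] w 0.0149 delta cm [-14.81 -17.5    0.62] rot [-0.12 -0.43 -0.4 ]
```

>>> servo_tool --deltas '[-2.5,-3,0,0,0,0,-2.5,-3,0,0,0,0,-2.5,-3,0,0,0,0,-2.5,-3,0,0,0,0,-2.5,-3,0,0,0,0,-1.5,-2,0,0,0,0,0,0,0,0,0,0,0,0,0,0,0,0]'

```text
clock: 4.95
position: [0.5938, 0.0871, 0.1258]
ee_rot: [-0.011, 0.004, 1.0, -0.001]
contact_force: [-0.4, 0.5, -1.7]
width: 0.0147
```

Run:
```python
from h import *
goto(.603,.0885,.09,90.3)
grab('side','s2');grab('wrist','w3');grab('top','t2')
i=cv2.imread('pics/s2.png'); cv2.imwrite('pics/s2c.png',cv2.resize(i[140:340,200:440],None,fx=3,fy=3))
```

```text
t 4.95 pos [0.5938 0.0871 0.1258] F [-0.4  0.5 -1.7] w 0.0147 delta cm [-1.    0.16  3.56] rot [-0.11 -1.23 -0.78]
```

View pics/s2c.png

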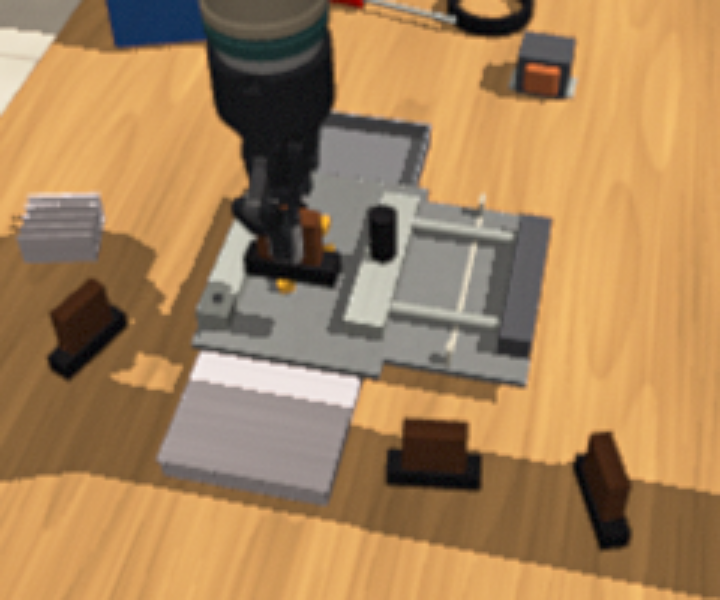

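View pics/w3.png

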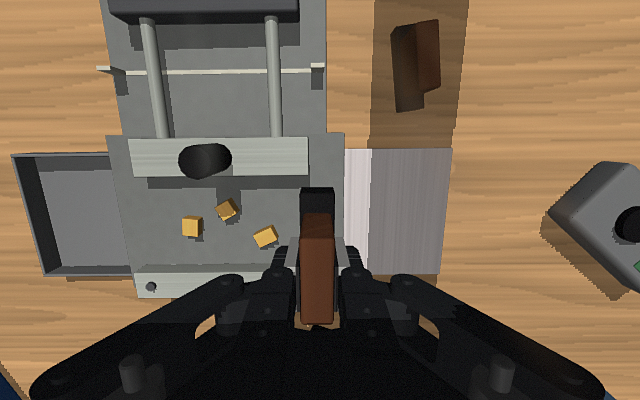

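The scraper is held upright with the blade at about (317,215), and all three stubs are on its tray side at (192,226), (227,210) and (265,237). I'll refine the vice pose from this view.

Run:
```python
from h import *
p,d,W,K,R,t=load('w3')
X,Y,Z=[W[...,i] for i in range(3)]
V=np.mgrid[:400,:640][0];U=np.mgrid[:400,:640][1]
def rect(m,n):
    k,lab,st,ce=cv2.connectedComponentsWithStats(m.astype(np.uint8))
    i=1+np.argmax(st[1:,4]); w=W[lab==i]
    print(n,len(w),w.mean(0).round(4),cv2.minAreaRect((w[:,:2]*1000).astype(np.float32)))
rect((Z>.045)&(Z<.055)&(V>130)&(V<185)&(U<315),'jaw')
rect((Z>.08)&(U<260)&(V<190),'post')
rect((Z>.05)&(Z<.058)&(V<30)&(U<310),'endblk')
rect((Z>.027)&(Z<.037)&(U<350)&(V<300),'plate'); 
h=cv2.cvtColor(p,cv2.COLOR_RGB2HSV)
m=(h[...,1]>110)&(U>170)&(U<290)&(V>190)&(V<260)&(Z>.036)
k,lab,st,ce=cv2.connectedComponentsWithStats(m.astype(np.uint8))
for i in range(1,k):
    if st[i,4]>60: w=W[(lab==i)&(Z>.038)]; print('chip',w.mean(0).round(4),w.min(0).round(3),w.max(0).round(3))
g=p.astype(float).sum(2)
for u in (180,200,220,240):
    v=55+np.argmax(g[55:90,u]); 
    vs=[x for x in range(55,90) if g[x,u]>g[v,u]-120]; print('line',u,vs[0],vs[-1],np.nanmean(W[vs,u],0).round(4))
m=(V>185)&(V<290)&(U>295)&(U<340)
w=W[m]; w=w[(w[:,0]<.66)&(w[:,0]>.55)&(w[:,1]>.07)&(w[:,2]>.09)]; print('scraper',w.min(0).round(4),w.max(0).round(4))
b=W[(V>188)&(V<212)&(U>300)&(U<334)];print('blade top',np.nanmedian(b,0).round(4),np.nanmin(b[:,0]))
for U0 in (303,317,330): print([W[v,U0].round(3).tolist() for v in (190,200,210)])
```

```text
jaw 5540 [0.5442 0.0137 0.0487] ((543.2275390625, 10.104114532470703), (140.04815673828125, 35.013282775878906), 89.53836059570312)
post 1124 [0.5448 0.0121 0.0922] ((545.3516845703125, 10.602984428405762), (21.177806854248047, 21.407941818237305), 51.283226013183594)
endblk 2734 [0.444  0.0082 0.0524] ((443.4706726074219, 9.803001403808594), (9.40673828125, 129.25987243652344), 0.15829984843730927)
plate 27665 [0.5536 0.0057 0.0309] ((549.389404296875, 9.781044006347656), (239.4722137451172, 200.63909912109375), 0.15774522721767426)
chip [0.5899 0.0099 0.0424] [0.581 0.001 0.038] [0.599 0.018 0.045]
chip [ 0.6052 -0.0223  0.0415] [ 0.597 -0.03   0.038] [ 0.614 -0.015  0.044]
chip [0.6146 0.0415 0.0415] [0.606 0.031 0.038] [0.624 0.052 0.043]
line 180 70 73 [ 0.48   -0.0201  0.0313]
line 200 70 73 [ 0.4802 -0.0043  0.0314]
line 220 70 73 [0.4804 0.0115 0.0316]
line 240 69 72 [0.4798 0.0273 0.0319]
scraper [0.5598 0.0757 0.1   ] [0.5969 0.0988 0.1684]
blade top [0.5645 0.0871 0.1171] 0.5598489045621635
[[0.56, 0.079, 0.11], [0.564, 0.079, 0.119], [0.57, 0.079, 0.118]]
[[0.56, 0.087, 0.109], [0.564, 0.087, 0.117], [0.57, 0.087, 0.117]]
[[0.56, 0.095, 0.11], [0.565, 0.094, 0.117], [0.571, 0.094, 0.116]]
```

>>> servo_tool --deltas '[-0.9,0.15,0,0,-1.0,-0.5,0,0,1.5,0,0,0,0,0,1.5,0,0,0,0,0,0,0,0,0,0,0,0,0,0,0]'

```text
clock: 5.6
position: [0.603, 0.0949, 0.0976]
ee_rot: [0.002, -0.005, 1.0, -0.0]
contact_force: [-0.7, -0.5, -0.6]
width: 0.0151
```

Run:
```python
from h import *
goto(.603,.0885,.06,90.3)
```

```text
t 5.6 pos [0.603  0.0949 0.0976] F [-0.7 -0.5 -0.6] w 0.0151 delta cm [ 0.03 -0.63  3.76] rot [-0.04  0.24  0.29]
```

>>> servo_tool --deltas '[0,-0.4,1.2,0,0,0,0,0,1.2,0,0,0.3,0,0,0.6,0,0,0,0,0,0,0,0,0,0,0,0,0,0,0]'

```text
clock: 6.1
position: [0.604, 0.0912, 0.0665]
ee_rot: [0.003, -0.003, 1.0, -0.0]
contact_force: [-0.2, -0.5, -1.8]
width: 0.0146
```

Run:
```python
from h import *
goto(.603,.0885,.0595,90.3)
```

```text
t 6.1 pos [0.604  0.0912 0.0665] F [-0.2 -0.5 -1.8] w 0.0146 delta cm [ 0.11 -0.27  0.7 ] rot [-0.03  0.39  0.03]
```

>>> servo_tool --deltas '[0.1,-0.1,0.4,0,0.4,0,0,0,0.2,0,0,0,0,0,0,0,0,0,0,0,0,0,0,0]'

```text
clock: 6.5
position: [0.6037, 0.0899, 0.0606]
ee_rot: [0.0, -0.003, 1.0, -0.0]
contact_force: [-0.0, 0.1, -1.7]
width: 0.0146
```

Run:
```python
from h import *
goto(.603,.0885,.0595,90.3)
grab('side','s3')
i=cv2.imread('pics/s3.png'); cv2.imwrite('pics/s3c.png',cv2.resize(i[140:340,200:440],None,fx=3,fy=3))
```

```text
t 6.5 pos [0.6037 0.0899 0.0606] F [-0.   0.1 -1.7] w 0.0146 delta cm [ 0.07 -0.14  0.11] rot [-0.03  0.04  0.01]
```

View pics/s3c.png

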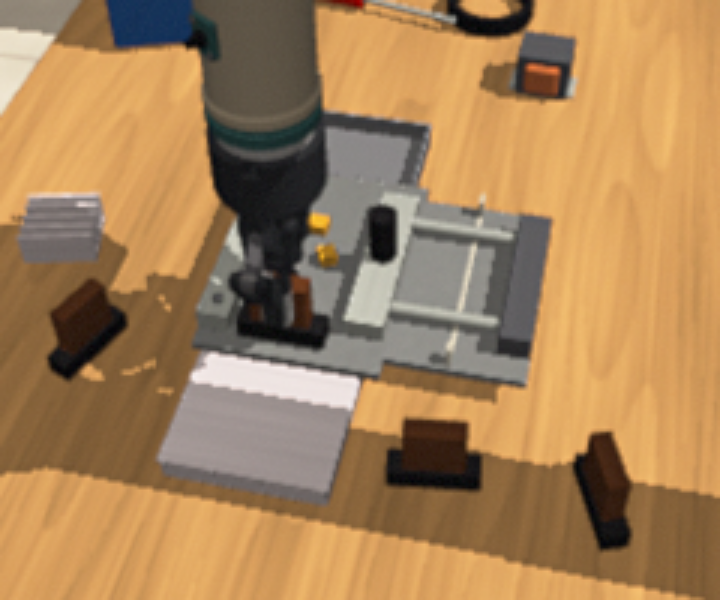

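The blade sits over the bed between the jaws, behind all the stubs. I'll start the sweep gently.

>>> servo_tool --deltas '[0.05,-1,0.1,0,0,0,0,-1,0,0,0,0,0,-1,0,0,0,0,0,-1,0,0,0,0,0,-1,0,0,0,0,0,-1,0,0,0,0,0,0,0,0,0,0]'

```text
clock: 7.25
position: [0.6039, 0.0233, 0.0602]
ee_rot: [0.001, -0.002, 1.0, -0.001]
contact_force: [0.3, 1.2, -1.0]
width: 0.0149
```

Run:
```python
from h import *
goto(.603,-.10,.0595,90.3)
```

```text
t 7.25 pos [0.6039 0.0233 0.0602] F [ 0.3  1.2 -1. ] w 0.0149 delta cm [  0.14 -12.33   0.09] rot [-0.08  0.12 -0.04]
```

>>> servo_tool --deltas '[0.1,-1,0.1,0,0,0,0,-1,0,0,0,0,0,-1,0,0,0,0,0,-1,0,0,0,0,0,-1,0,0,0,0,0,-1,0,0,0,0,0,0,0,0,0,0]'

```text
clock: 7.95
position: [0.6031, -0.042, 0.0592]
ee_rot: [0.001, -0.002, 1.0, -0.0]
contact_force: [-0.3, 0.3, -0.7]
width: 0.0146
```

Run:
```python
from h import *
goto(.603,-.10,.0595,90.3)
grab('wrist','w4')
```

```text
t 7.95 pos [ 0.6031 -0.042   0.0592] F [-0.3  0.3 -0.7] w 0.0146 delta cm [ 0.04 -5.8  -0.02] rot [-0.06  0.13 -0.06]
```

View pics/w4.png

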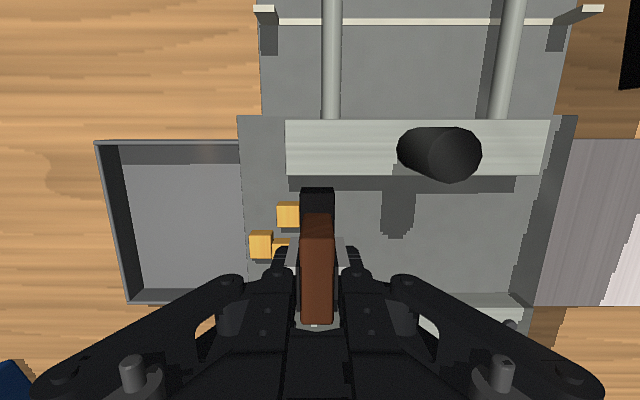

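All three stubs are in front of the blade, at (288,214), (260,244) and (282,245), near the tray edge. Continuing.

>>> servo_tool --deltas '[0,-1,0,0,0,0,0,-1,0,0,0,0,0,-1,0,0,0,0,0,-1,0,0,0,0,0,-1,0,0,0,0,0,-1,0,0,0,0,0,0,0,0,0,0,0,0,0,0,0,0]'

```text
clock: 8.8
position: [0.6033, -0.107, 0.0591]
ee_rot: [0.001, -0.002, 1.0, -0.0]
contact_force: [0.5, -0.7, -0.6]
width: 0.0148
```

Run:
```python
from h import *
goto(.603,-.12,.0595,90.3)
grab('wrist','w5');grab('side','s5')
i=cv2.imread('pics/s5.png'); cv2.imwrite('pics/s5c.png',cv2.resize(i[140:300,230:430],None,fx=4,fy=3.7))
```

```text
t 8.8 pos [ 0.6033 -0.107   0.0591] F [ 0.5 -0.7 -0.6] w 0.0148 delta cm [ 0.03 -1.3  -0.04] rot [-0.04  0.12 -0.05]
```

View pics/w5.png

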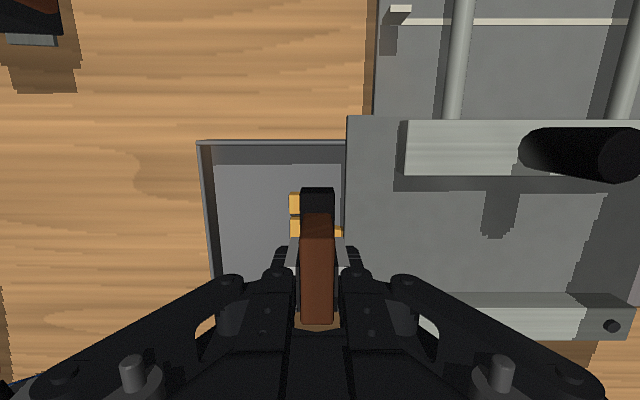

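View pics/s5c.png

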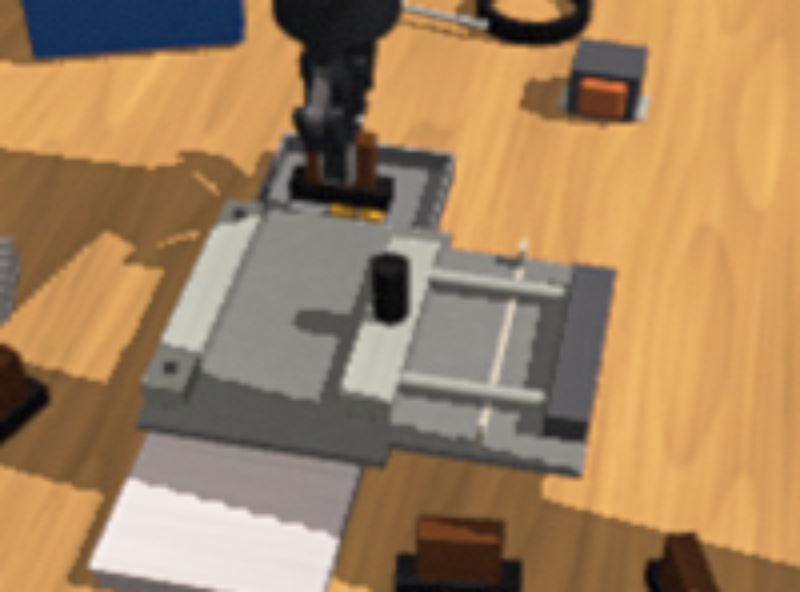

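The stubs have left the bed. I'll lift and look into the tray.

>>> servo_tool --deltas '[0,0,-3,0,0,0,0,0,-3,0,0,0,3,-1,0,0,0,0,4,-1,0,0,0,0,4,-1.5,0,0,0,0,3,-1,0,0,0,0,0,0,0,0,0,0,0,0,0,0,0,0]'

```text
clock: 9.7
position: [0.4602, -0.1492, 0.1208]
ee_rot: [0.002, -0.006, 1.0, -0.0]
contact_force: [-0.2, 0.0, -1.2]
width: 0.0152
```

Run:
```python
from h import *
goto(.45,-.16,.06,90)
grab('top','t6');grab('side','s6')
i=cv2.imread('pics/s6.png'); cv2.imwrite('pics/s6c.png',cv2.resize(i[140:300,230:430],None,fx=4,fy=3.7))
p,d,W,K,R,t=load('t6')
cv2.imwrite('pics/t6c.png',cv2.resize(cv2.cvtColor(p[150:270,280:440],cv2.COLOR_RGB2BGR),None,fx=4,fy=4))
h=cv2.cvtColor(p,cv2.COLOR_RGB2HSV);X,Y,Z=[W[...,i] for i in range(3)]
m=(h[...,1]>120)&(X>.545)&(X<.66)&(Y>-.19)&(Y<.1)
k,lab,st,ce=cv2.connectedComponentsWithStats(m.astype(np.uint8))
for i in range(1,k): print(st[i],np.nanmean(W[lab==i],0).round(4))
```

```text
t 9.7 pos [ 0.4602 -0.1492  0.1208] F [-0.2  0.  -1.2] w 0.0152 delta cm [ 1.06 -1.06  6.08] rot [-0.01  0.24  0.69]
[350 183   3   4  10] [ 0.6115 -0.0963  0.0145]
[357 184   4   5  18] [ 0.6064 -0.1169  0.0138]
[358 191   3   4  10] [ 0.5872 -0.1179  0.015 ]
```

View pics/t6c.png

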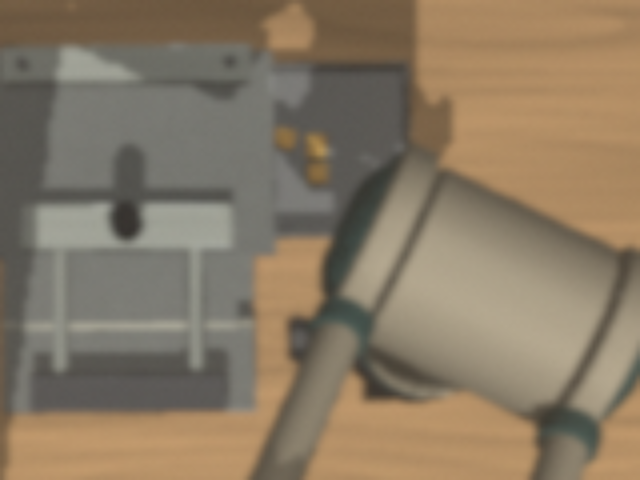

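View pics/s6c.png

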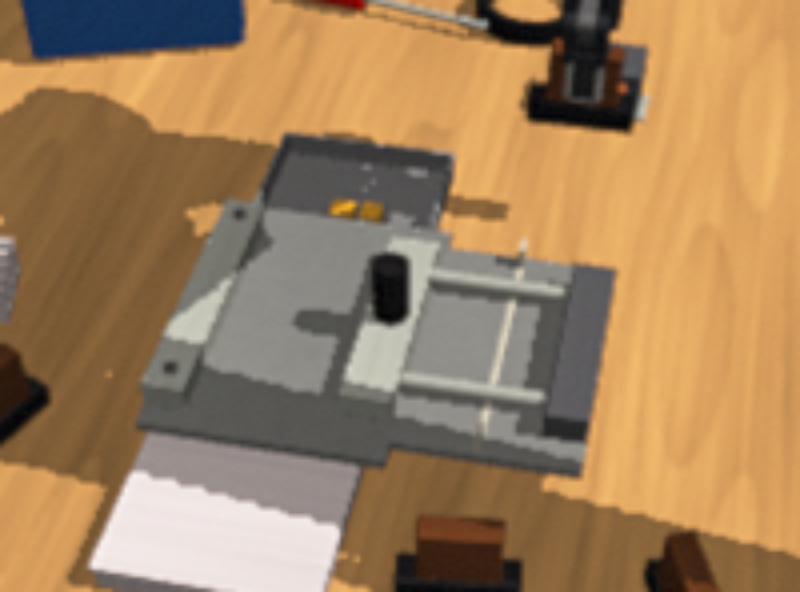

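All three stubs are in the tray (top crop (285,138), (318,145), (317,172); z≈14 mm). Now I'll set the scraper down beside the vice's front plate.

>>> servo_tool --deltas '[0.5,-0.5,2,0,0,0,0,0,2,0,0,0,0,0,2,0,0,0,0,0,1,0,0,0,0,0,0,0,0,0]'

```text
clock: 10.3
position: [0.4644, -0.1541, 0.0493]
ee_rot: [0.006, -0.009, 1.0, -0.001]
contact_force: [-0.1, 0.0, -0.9]
width: 0.0152
```

Run:
```python
from h import *
goto(.455,-.154,.0265,90)
```

```text
t 10.3 pos [ 0.4644 -0.1541  0.0493] F [-0.1  0.  -0.9] w 0.0152 delta cm [0.96 0.03 2.27] rot [-0.14  0.65  1.06]
```

>>> servo_tool --deltas '[0,0,1,0,0.6,0,0,0,0.6,0,0,0,0,0,0.4,0,0,0,0,0,0.2,0,0,0,0,0,0,0,0,0]'

```text
clock: 10.8
position: [0.4676, -0.1546, 0.0271]
ee_rot: [0.002, -0.01, 1.0, -0.002]
contact_force: [-0.4, -0.5, -1.5]
width: 0.015
```

Run:
```python
from h import *
goto(.464,-.154,.0265,90)
```

```text
t 10.8 pos [ 0.4676 -0.1546  0.0271] F [-0.4 -0.5 -1.5] w 0.015 delta cm [0.36 0.07 0.06] rot [-0.25  0.23  1.14]
```

>>> servo_tool --deltas '[0,0,0.12,0,0,0,0,0,0,0,0,0]'

```text
clock: 11.0
position: [0.4678, -0.1548, 0.0263]
ee_rot: [0.002, -0.01, 1.0, -0.002]
contact_force: [0.0, 0.3, -1.3]
width: 0.0149
```

>>> servo_tool --deltas '[0,0,0,0,0,0,0,0,0,0,0,0,0,0,0,0,0,0,0,0,0,0,0,0,0,0,0,0,0,0]' --jaw 7

```text
clock: 11.5
position: [0.4688, -0.1554, 0.0277]
ee_rot: [0.004, -0.01, 1.0, -0.003]
contact_force: [-0.0, 0.2, 0.4]
width: 0.07
```

>>> servo_tool --deltas '[0,0,-2,0,0,0,0,0,-4,0,0,0,0,0,-4,0,0,0,0,0,-3,0,0,0,0,0,0,0,0,0]'

```text
clock: 12.0
position: [0.467, -0.1543, 0.1612]
ee_rot: [0.002, -0.01, 1.0, -0.002]
contact_force: [-0.4, 0.8, -0.6]
width: 0.07
```

Run:
```python
from h import *
goto(.546,.0125,.16,0)
goto(.546,.0125,.16,180)
print(manip.get_state()['qpos'].round(2))
grab('wrist','w7')
```

```text
t 12.0 pos [ 0.467  -0.1543  0.1612] F [-0.4  0.8 -0.6] w 0.07 delta cm [-8.23 16.52  0.08] rot [-2.000e-02  3.900e-01  9.111e+01]
t 12.0 pos [ 0.467  -0.1543  0.1612] F [-0.4  0.8 -0.6] w 0.07 delta cm [-8.23 16.52  0.08] rot [-3.800e-01 -2.000e-02 -8.889e+01]
[-0.46  0.2   1.79 -0.    1.14 -2.05]
```

View pics/w7.png

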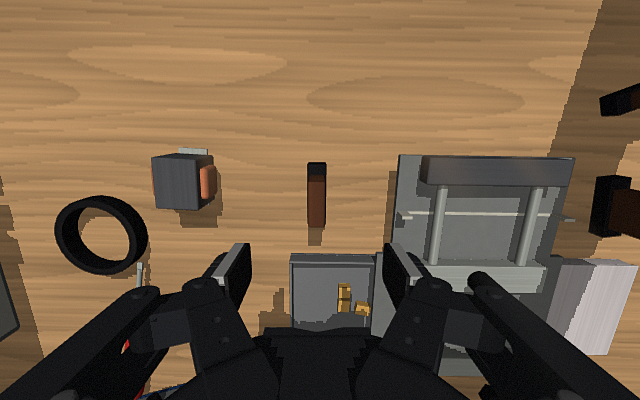

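The scraper stands alone at (316,195), and the stubs are in the tray at (344,297) and (362,308). Next I'll move over the post and turn the gripper so the fingers straddle it along the pull direction.

>>> servo_tool --deltas '[-1.6,3.3,0,0,0,0,-1.6,3.3,0,0,0,0,-1.6,3.3,0,0,0,0,-1.6,3.3,0,0,0,0,-1,2,0,0,0,0,0,0,0,0,0,8,0,0,0,0,0,8,0,0,0,0,0,8,0,0,0,0,0,8,0,0,0,0,0,8,0,0,0,0,0,8,0,0,0,0,0,8,0,0,0,0,0,8,0,0,0,0,0,8,0,0,0,0,0,8,0,0,0,0,0,0]'

```text
clock: 13.65
position: [0.5225, 0.0083, 0.1305]
ee_rot: [-0.02, 0.657, 0.753, -0.015]
contact_force: [0.2, -0.7, -1.3]
width: 0.0698
```

Run:
```python
from h import *
goto(.546,.0125,.13,0)
print(manip.get_state()['qpos'].round(2))
grab('wrist','w8')
p,d,W,K,R,t=load('w8')
X,Y,Z=[W[...,i] for i in range(3)]
m=(Z>.088)&(Z<.1)&(abs(X-.546)<.03)&(abs(Y-.013)<.03); w=W[m];print(len(w),w.mean(0).round(4),cv2.minAreaRect((w[:,:2]*1000).astype(np.float32)))
```

```text
t 13.65 pos [0.5225 0.0083 0.1305] F [ 0.2 -0.7 -1.3] w 0.0698 delta cm [ 0.1   2.39 -0.07] rot [-2.78 -0.38  7.77]
[-0.12  0.3   1.74 -0.    1.15 -0.25]
784 [0.5449 0.0111 0.0934] ((545.1105346679688, 10.38357162475586), (20.907835006713867, 20.92513084411621), 74.5497055053711)
```

View pics/w8.png

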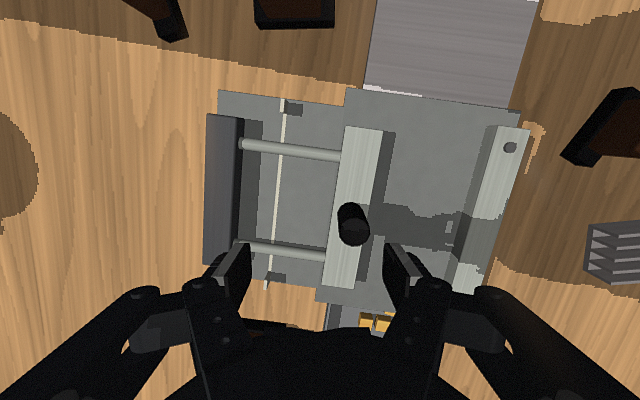

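The post top is at (353,222), measured at world (0.545, 0.011). Aligning over it.

>>> servo_tool --deltas '[0,1.2,0,-1.4,-0.2,3.8,0,1.0,0,-1.2,-0.2,3.8,0,0,0,0,0,0,0,0,0,0,0,0]'

```text
clock: 14.1
position: [0.5421, 0.0109, 0.126]
ee_rot: [-0.004, 0.703, 0.712, -0.003]
contact_force: [-0.5, -0.7, 0.3]
width: 0.0699
```

Run:
```python
from h import *
goto(.5455,.0115,.059,0.2)
```

```text
t 14.1 pos [0.5421 0.0109 0.126 ] F [-0.5 -0.7  0.3] w 0.0699 delta cm [0.05 0.41 6.7 ] rot [-0.55 -0.03  0.53]
```

>>> servo_tool --deltas '[0,0.35,1,-0.5,0,0.5,0,0,1.8,0,0,0,0,0,1.8,0,0,0,0,0,0.8,0,0,0,0,0,0,0,0,0]'

```text
clock: 14.6
position: [0.5439, 0.0108, 0.0701]
ee_rot: [-0.001, 0.702, 0.712, -0.001]
contact_force: [-0.9, 0.5, -0.3]
width: 0.0702
```

Run:
```python
from h import *
goto(.5455,.0115,.059,0.2)
```

```text
t 14.6 pos [0.5439 0.0108 0.0701] F [-0.9  0.5 -0.3] w 0.0702 delta cm [0.07 0.17 1.11] rot [-0.19 -0.03  0.64]
```

>>> servo_tool --deltas '[0.05,0.15,0.6,0,0,0.5,0,0,0.3,0,0,0,0,0,0,0,0,0]'

```text
clock: 14.9
position: [0.5462, 0.0112, 0.0616]
ee_rot: [-0.001, 0.705, 0.709, -0.0]
contact_force: [-0.4, 0.5, 0.1]
width: 0.0697
```

>>> servo_tool --deltas '[0,0,0,0,0,0,0,0,0,0,0,0,0,0,0,0,0,0,0,0,0,0,0,0,0,0,0,0,0,0]' --jaw 1.5 --grip_force 80

```text
clock: 15.4
position: [0.5462, 0.0112, 0.0631]
ee_rot: [-0.0, 0.705, 0.71, -0.0]
contact_force: [1.3, -0.9, -3.9]
width: 0.0198
```

Run:
```python
from h import *
goto(.4960,.0115,.059,0.2)
```

```text
t 15.4 pos [0.5462 0.0112 0.0631] F [ 1.3 -0.9 -3.9] w 0.0198 delta cm [ 0.07 -5.02  0.41] rot [-0.04 -0.    0.22]
```

The post is gripped. Pulling in small rows.

>>> servo_tool --deltas '[0,-0.8,0,0,0,0,0,-0.8,0,0,0,0,0,-0.8,0,0,0,0,0,-0.8,0,0,0,0,0,-0.6,0,0,0,0,0,0,0,0,0,0,0,0,0,0,0,0]'

```text
clock: 16.1
position: [0.5197, 0.011, 0.0631]
ee_rot: [0.009, 0.705, 0.709, 0.009]
contact_force: [7.4, 1.1, -2.4]
width: 0.0201
```

Run:
```python
from h import *
goto(.4960,.0115,.059,0.2)
```

```text
t 16.1 pos [0.5197 0.011  0.0631] F [ 7.4  1.1 -2.4] w 0.0201 delta cm [ 0.06 -2.38  0.35] rot [ 1.44 -0.04  0.15]
```

>>> servo_tool --deltas '[0,-0.8,0,0.7,0,0,0,-0.8,0,0.5,0,0,0,-0.8,0,0.5,0,0,0,-0.6,0,0.3,0,0,0,0,0,0,0,0]'

```text
clock: 16.6
position: [0.5044, 0.011, 0.0631]
ee_rot: [0.007, 0.705, 0.709, 0.008]
contact_force: [9.9, 1.1, -7.1]
width: 0.0196
```

```bash
cat > c.py <<'E'
from h import *
import sys
goto(.4960,.0115,.059,0.2)
tag=sys.argv[1]
print(manip.get_state()['qd'].round(3))
grab('wrist',tag)
p,d,W,K,R,t=load(tag)
grab('top',tag+'t')
p2,d2,W2,K2,R2,t2=load(tag+'t')
X,Y,Z=[W2[...,i] for i in range(3)]
m=(Z>.044)&(Z<.056)&(X>.45)&(X<.6)&(Y>-.055)&(Y<.08)
cv2.imwrite(f'pics/{tag}tc.png',cv2.resize(cv2.cvtColor(p2[150:270,230:390],cv2.COLOR_RGB2BGR),None,fx=5,fy=5,interpolation=cv2.INTER_CUBIC))
E
python3 c.py w9
```

```text
t 16.6 pos [0.5044 0.011  0.0631] F [ 9.9  1.1 -7.1] w 0.0196 delta cm [ 0.06 -0.85  0.4 ] rot [ 1.15 -0.07  0.07]
[ 0.002  0.017 -0.024  0.013 -0.057 -0.003]
```

View pics/w9.png

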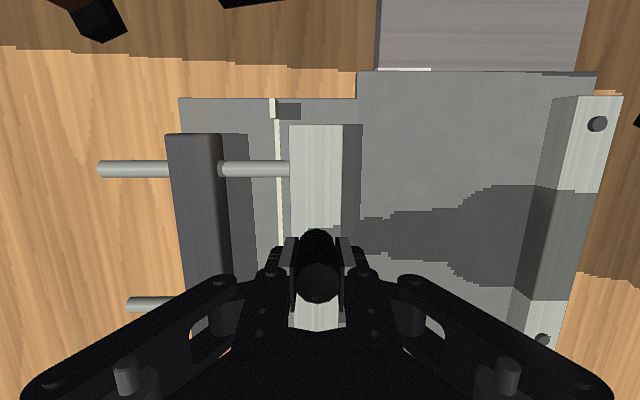

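View pics/w9tc.png

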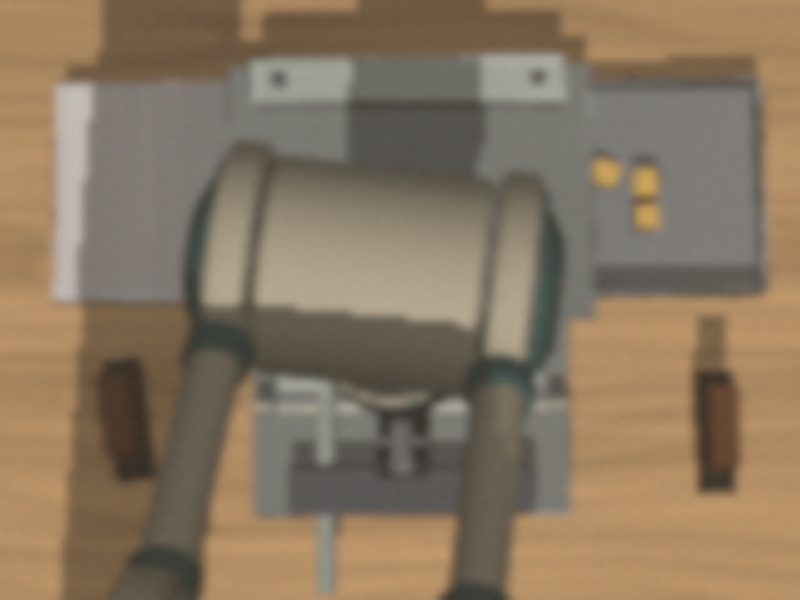

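The jaw's front edge is at wrist column 289 and the white line at about 277, so it needs several mm more. I'll measure that gap properly.

```bash
cat > e.py <<'E'
from h import *
import sys
p,d,W,K,R,t=load(sys.argv[1])
g=p.astype(float).sum(2); 
def onz(u,v,z):
    r=R.T@np.array([(u-K[0,2])/K[0,0],(v-K[1,2])/K[1,1],1]); o=-R.T@t
    return o+r*(z-o[2])/r[2]
for v in (130,140,150,185,195,205,215):
    row=slice(250,350); zz=W[v,row,2]; us=np.arange(250,350)
    e=us[(zz>.043)][0]
    z=np.nanmedian(zz[(zz>.043)&(zz<.056)])
    L=us[(us<e)&(g[v,row]>g[v,250:e].min()*1.5)&(us>258)]
    br=us[:e-250-1][g[v,250:e-1]>np.percentile(g[v,250:e-1],50)+100]
    lw=onz(br.mean(),v,.032)[0] if len(br) else np.nan
    print(v,'edge u',e,onz(e-.5,v,.050).round(4),'ztop',round(z,4),'line u',br.min() if len(br) else None,br.max() if len(br) else None,round(lw,4), 'diff mm',round(1000*(onz(e-.5,v,.05)[0]-lw),1))
E
python3 e.py w9
```

```text
130 edge u 289 [0.4884 0.0764 0.05  ] ztop 0.0488 line u 274 278 0.4795 diff mm 8.8
140 edge u 289 [0.4882 0.0712 0.05  ] ztop 0.0487 line u 275 279 0.4799 diff mm 8.3
150 edge u 289 [0.4881 0.0659 0.05  ] ztop 0.0489 line u 275 279 0.4797 diff mm 8.4
185 edge u 290 [0.4882 0.0464 0.05  ] ztop 0.0485 line u 277 281 0.4803 diff mm 8.0
195 edge u 290 [0.4881 0.0406 0.05  ] ztop 0.0487 line u 277 281 0.48 diff mm 8.1
205 edge u 290 [0.488  0.0347 0.05  ] ztop 0.0487 line u 277 281 0.4798 diff mm 8.2
215 edge u 291 [0.4884 0.0286 0.05  ] ztop 0.0487 line u 278 282 0.4803 diff mm 8.2
```

>>> servo_tool --deltas '[0,-0.7,0,0.4,0,0,0,-0.6,0,0.4,0,0,0,-0.4,0,0,0,0,0,-0.3,0,0,0,0]'

```text
clock: 17.1
position: [0.4979, 0.011, 0.0631]
ee_rot: [0.01, 0.706, 0.708, 0.012]
contact_force: [11.4, 1.3, -6.9]
width: 0.0198
```

```bash
python3 c.py w10; python3 e.py w10; python3 -c "
from h import *
goto(.4960,.0115,.059,0.2)"
```

```text
t 17.1 pos [0.4979 0.011  0.0631] F [11.4  1.3 -6.9] w 0.0198 delta cm [ 0.05 -0.21  0.41] rot [ 1.79 -0.1   0.04]
[-0.006 -0.024  0.041  0.011 -0.071 -0.01 ]
130 edge u 288 [0.4816 0.0764 0.05  ] ztop 0.049 line u 284 286 0.4788 diff mm 2.7
140 edge u 288 [0.4814 0.0712 0.05  ] ztop 0.0489 line u 285 286 0.479 diff mm 2.5
150 edge u 288 [0.4813 0.0659 0.05  ] ztop 0.0486 line u 285 286 0.4788 diff mm 2.5
185 edge u 289 [0.4814 0.0464 0.05  ] ztop 0.0488 line u 286 287 0.4789 diff mm 2.5
195 edge u 290 [0.4818 0.0406 0.05  ] ztop 0.0488 line u 286 288 0.479 diff mm 2.8
205 edge u 290 [0.4817 0.0347 0.05  ] ztop 0.0489 line u 287 288 0.4792 diff mm 2.5
215 edge u 290 [0.4816 0.0287 0.05  ] ztop 0.0488 line u 287 288 0.479 diff mm 2.5
t 17.2 pos [0.4977 0.011  0.0631] F [10.5  1.9 -6.3] w 0.0198 delta cm [ 0.05 -0.19  0.41] rot [ 1.76 -0.09  0.04]
```

>>> servo_tool --deltas '[0,-0.45,0,0,0,0,0,-0.35,0,0,0,0,0,-0.25,0,0,0,0]'

```text
clock: 17.5
position: [0.495, 0.011, 0.0632]
ee_rot: [0.015, 0.705, 0.708, 0.016]
contact_force: [11.7, 1.2, -4.4]
width: 0.02
```

```bash
python3 c.py w11; python3 -c "
from h import *
goto(.4960,.0115,.059,0.2)"
```

```text
t 17.5 pos [0.495  0.011  0.0632] F [11.7  1.2 -4.4] w 0.02 delta cm [0.05 0.09 0.42] rot [ 2.51 -0.12  0.04]
[-0.005 -0.019  0.033  0.009 -0.05  -0.01 ]
t 17.6 pos [0.4948 0.0109 0.0632] F [10.   1.7 -5.1] w 0.0199 delta cm [0.05 0.1  0.42] rot [ 2.49 -0.11  0.04]
```

View pics/w11.png

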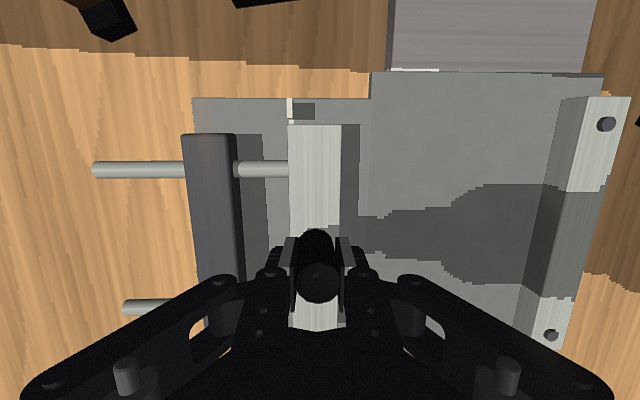

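View pics/w11tc.png

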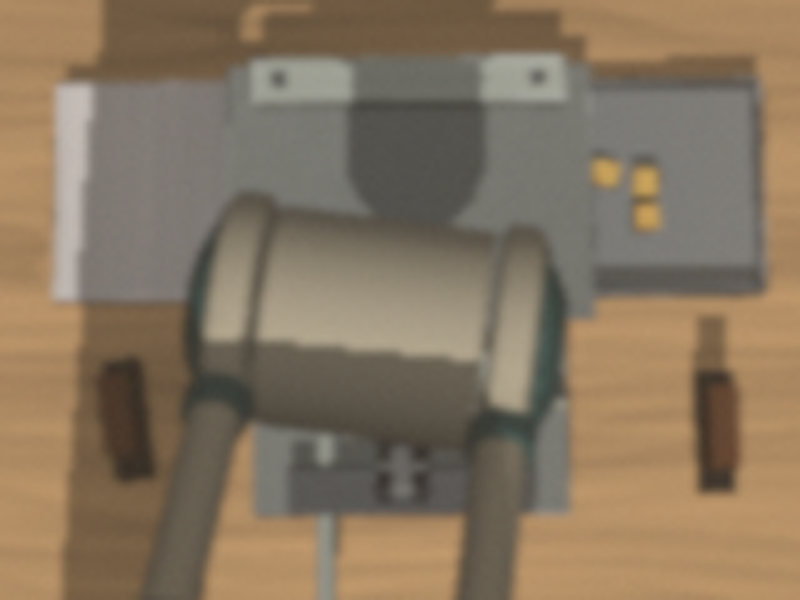

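```bash
cat > f.py <<'E'
from h import *
import sys
p,d,W,K,R,t=load(sys.argv[1])
def onz(u,v,z):
    r=R.T@np.array([(u-K[0,2])/K[0,0],(v-K[1,2])/K[1,1],1]); o=-R.T@t
    return o+r*(z-o[2])/r[2]
g=p.astype(float).sum(2)
for v in (130,140,150,190,205,215):
    us=np.arange(265,350); zz=W[v,265:350,2]; e=us[zz>.043][0]; print(v,e,onz(e-.5,v,.05).round(4))
print('tab rows'); 
for v in (100,105,110): print(g[v,280:300].astype(int), W[v,280:300,0].round(3), W[v,280:300,2].round(3))
E
python3 f.py w11
```

```text
130 287 [0.4782 0.0764 0.05  ]
140 287 [0.4781 0.0712 0.05  ]
150 288 [0.4785 0.0659 0.05  ]
190 289 [0.4785 0.0436 0.05  ]
205 289 [0.4783 0.0347 0.05  ]
215 289 [0.4782 0.0287 0.05  ]
tab rows
[399 405 402 405 406 383 514 656 643 640 648 681 301 387 412 409 411 410
 412 419] [0.474 0.474 0.475 0.476 0.476 0.477 0.478 0.479 0.479 0.48  0.48  0.481
 0.481 0.481 0.482 0.482 0.483 0.484 0.484 0.485] [0.03  0.031 0.031 0.032 0.031 0.03  0.048 0.049 0.048 0.049 0.049 0.05
 0.045 0.03  0.03  0.03  0.031 0.032 0.032 0.03 ]
[401 402 409 405 396 383 511 645 637 633 642 688 321 210 237 249 246 251
 243 249] [0.474 0.474 0.475 0.475 0.476 0.477 0.477 0.479 0.479 0.48  0.48  0.481
 0.481 0.481 0.482 0.482 0.483 0.484 0.484 0.485] [0.031 0.032 0.03  0.031 0.03  0.031 0.031 0.05  0.049 0.049 0.049 0.049
 0.045 0.031 0.03  0.031 0.031 0.03  0.031 0.03 ]
[400 404 402 406 402 392 433 644 636 630 637 672 450 216 244 253 252 249
 241 249] [0.473 0.474 0.475 0.475 0.476 0.476 0.477 0.479 0.479 0.48  0.48  0.481
 0.481 0.481 0.482 0.482 0.483 0.484 0.484 0.485] [0.03  0.031 0.031 0.031 0.03  0.032 0.032 0.048 0.048 0.048 0.049 0.049
 0.048 0.033 0.03  0.03  0.029 0.031 0.033 0.031]
```

The edge is about 1.5 mm past the line's middle, compared against the tab at the same height and within the 5 mm tolerance. I'll check that the hold is steady.

```bash
python3 - <<'E'
from h import *
for i in range(8):
    grab('wrist','w12'); s=manip.get_state(); print(s['clock'],s['position'].round(4),s['contact_force'].round(1),s['width'].round(4),abs(s['qd']).max().round(3))
grab('side','s12')
i=cv2.imread('pics/s12.png'); cv2.imwrite('pics/s12c.png',cv2.resize(i[130:310,230:430],None,fx=4,fy=3.3))
E
python3 f.py w12 | head -6
```

```text
130 287 [0.478  0.0764 0.05  ]
140 287 [0.4779 0.0712 0.05  ]
150 288 [0.4783 0.0659 0.05  ]
190 289 [0.4783 0.0436 0.05  ]
205 289 [0.4781 0.0347 0.05  ]
215 289 [0.478  0.0287 0.05  ]Traceback (most recent call last):
  File "<stdin>", line 3, in <module>
AttributeError: 'float' object has no attribute 'round'
```

```bash
python3 - <<'E'
from h import *
for i in range(8):
    grab('wrist','w12'); s=manip.get_state(); print(round(s['clock'],2),s['position'].round(4),s['contact_force'].round(1),round(s['width'],4),abs(s['qd']).max().round(3))
grab('side','s12')
i=cv2.imread('pics/s12.png'); cv2.imwrite('pics/s12c.png',cv2.resize(i[130:310,230:430],None,fx=4,fy=3.3))
E
python3 f.py w12 | head -6
```

```text
17.7 [0.4949 0.0109 0.0632] [11.1  2.1 -4.2] 0.0197 0.002
17.75 [0.4948 0.0109 0.0632] [10.6  1.2 -4.8] 0.0197 0.001
17.8 [0.4949 0.0109 0.0632] [10.4  1.1 -5.1] 0.0196 0.002
17.85 [0.4949 0.011  0.0632] [10.5  0.8 -5.3] 0.0202 0.001
17.9 [0.4949 0.0109 0.0631] [ 9.6  1.7 -4.2] 0.0199 0.001
17.95 [0.4949 0.0109 0.0632] [ 9.6  1.5 -4.8] 0.0198 0.002
18.0 [0.4949 0.011  0.0632] [ 9.6  0.8 -4.2] 0.0196 0.002
18.05 [0.4949 0.0109 0.0632] [10.6  1.7 -4.7] 0.0201 0.003
130 287 [0.4781 0.0764 0.05  ]
140 287 [0.478  0.0712 0.05  ]
150 288 [0.4784 0.0659 0.05  ]
190 289 [0.4785 0.0436 0.05  ]
205 289 [0.4783 0.0347 0.05  ]
215 289 [0.4781 0.0287 0.05  ]
```

View pics/s12c.png

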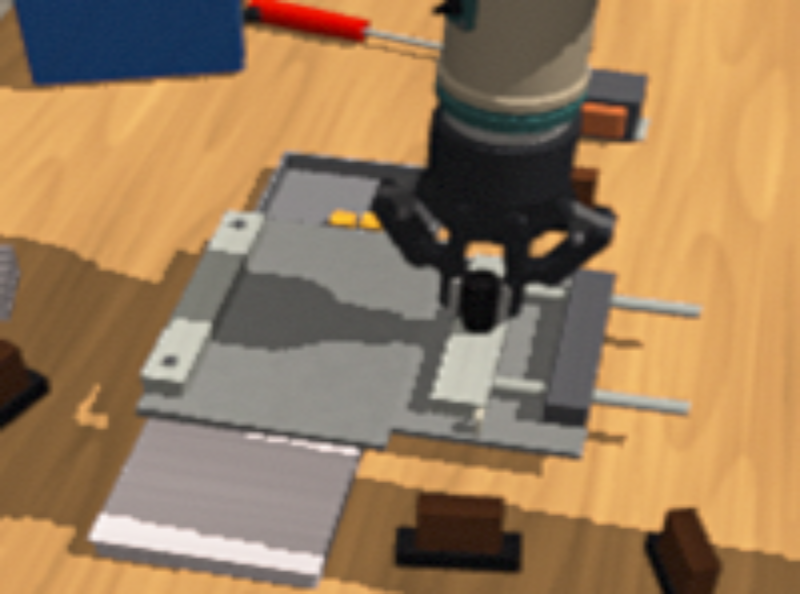

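The hold is steady, with the edge about 1.5 mm past the line's middle. The picture shows the jaw front at the tab (475,415), the stubs in the tray at (345,218) and (370,220), and the vice bed empty. Handing in.

```bash
python3 -c "
from rig import manip
print(manip.sign_off())"
```

```text
the job is handed in; nothing more can be done
None
```

I finished the task at about 18 s and handed it in, still holding the jaw out at the white line. No verdict is reported.

- **Stubs:** I took the scraper farthest to the robot's left and swept all three stubs off the bed at about 0.1 m/s. After the sweep they measured inside the catch tray at z≈14 mm, and all three still showed there in the last top view.
- **Scraper:** it stands released on the table beside the front plate, at about (0.467, -0.154), clear of the vice and tray. I saw this in the wrist view right after letting go and again in the last top view.
- **Jaw:** I gripped the post and pulled the jaw out about 50 mm. Over the last 0.4 s the hand stayed within 0.1 mm, with a pull of about 10 N. The jaw's edge measured x≈0.478 against about 0.480 for the tab and line, so it is about 1.5 mm past the middle, inside the 5 mm limit.
- **Bystanders:** I never went near the transformer, meter, screwdriver or tape with the tool. I did not measure their positions at the end.

**Disagreements:**
- The first wrist measurement of the scraper was about 6 mm off because the arm was still moving, so I repeated it at rest.
- The wrist and top cameras differed by 1 to 3 mm on the vice's pose.
- The tool ended tilted about 2.5° from the spring pull.

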